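# Lock the campervan drawer for the road

### The arm

A 6-joint arm with a two-finger parallel gripper is mounted at the origin on the work surface. World frame = base frame: x ahead of the robot, y to its left, z up, the work surface at z = 0. Lengths are in m, angles in rad, forces in N, time in s.
With the tool pointing down it reaches from about 0.35 to 0.975 m from the base axis. Payload 4.9 kg.
Tool frame: the origin (TCP) lies on the centre line of the jaws, within the pads' length; the fingertips stand 14 mm ahead of it and the grasp point (between the pads) lies 5 mm behind it; x points along the fingers, z is the direction in which the jaws open and shut, and the axes are right-handed (so a half turn about x gives the same grasp; the last joint's range is limited). The gripper opens to 85 mm and grips with 20 to 120 N. Pads are 22 mm wide; open, the fingers measure 114 mm over their backs; the gripper's body (76 mm by 85 mm) begins 54 mm behind the grasp point. The pads swing forward as they close: fully open they stand 13 mm farther back than shut.
Start: joints at [-1.312, 0.053, 1.613, -0, 1.476, -0.119], TCP at [0.231, -0.581, 0.245] pointing down, gripper open.
Joint ranges: [-3.01, 3.01], [-1.01, 2.22], [0.06, 2.58], [-1.02, 4.17], [0.09, 2.62], [-3.14, 3.14]. Speed limits (rad/s): [2.57, 2.57, 3.14, 3.14, 3.14, 3.14].

### API

Orientations are given as a rotation vector (axis times angle).
In Python, from station import ctrl gives the robot as it stands.
- The arm moves only by the tool move_arm, never from a script. Its argument "increments" is a list that holds one entry, the list of rows, each a list of 4 numbers: the shift along the tool's x, y, z in units of 25 cm (1.0 is 25 cm), then the turn about the tool's x in units of 90 degrees (1.0 is 90 degrees). A call has 1 to 20 rows; each row shifts and turns the commanded pose from where the row before left it, along the tool's axes as they then stand; what a row does not reach is not made up. A row lasts 1/12 s, in which the tool goes at most 41.7 mm and 7.16 degrees, less where a joint would pass 70% of its speed; a pose out of reach is approached as far as the arm can. A call with a number of a shift or a turn outside -1 to 1 is refused whole. A call with a gripper value outside its range is refused whole. "gripper" is the closure, from 0 (fully open) to 1 (shut), set as the call begins (left out, the last holds). The fingers move at their own pace and stop on an object; "squeeze" is the grip in N (left out, the last holds). Time passes only in rows, so rows that do not move let the fingers close. It gives the time, the measured TCP pose, the force and the opening at its end, in the units of the state.
- ctrl.get_obs(): the state, without advancing time (a new reading comes with each control period).
- ctrl.get_image(name): name is "side" or "top" or "wrist"; returns a dict with "pixels" (400x640x3 uint8, red, green, blue), "depth" (400x640 float32, m along the optical axis (not along the pixel's ray), 0 where there is no reading), "K" (3x3 intrinsics, pixels), "k1" (the pictures are not rectified: a ray, as slopes to the right and down, at radius r is drawn at 1 + k1 r^2 times it, then the intrinsics apply), "extrinsics" (4x4, takes a point from camera to world coordinates); the wrist camera has in their place "tool_from_camera" (4x4, takes a point from camera to tool coordinates, whose origin is the TCP and whose axes are the tool frame's). Camera axes: x right, y up, looking along -z (the intrinsics and any distortion apply to the point x, -y, -z); pixel columns grow to the right and rows downward; lengths in m; the calibration is good to about 2 mm. A picture is of the moment at which its call begins: read the wrist's pose just before it.
- ctrl.finish_job(): hands the job in, once; it reports no verdict.
Trained networks look in the newest picture that a camera, given by its name, has taken for a name from the list of things; names that differ only in an ending like _2 or _b are one class to them, and where a whole thing is asked for, a point or a joint stands for the part that bears it (a point fixed in the world has none). Each returns a list of dicts, best first, with "score" (0 to 1); they miss things now and then, are a little off and sometimes report something else, mostly with a low value. They report only what shows in the picture. A call takes as long as a camera call. They do not tell look-alikes from the thing itself.
- ctrl.trace(camera, target): "region" (400x640 bool, what is visible of it) and "pixel" ([row, column] in pixels, amid what is visible of it).
The state is a dict: "t": time; "q": joint angles; "dq": joint speeds; "effort": joint torques, N m; "tool_pos": TCP position; "tool_rot": TCP orientation; "contact_force": force on the tool from outside, world axes, zero at the start; "wrist_torque": the same for the moment, N m; "opening": finger opening in m.
Only numpy, scipy, OpenCV 4.12 (cv2) and the standard library are available. Lean on these libraries where they do the work, as an engineer would, in place of code of your own. Each camera call takes 0.05 s, during which the arm holds its last target. There are 200 camera calls.

### The job

Push the pop-up drawer fully shut, then lock it with the metal stop bracket: with its lip towards the drawer and square to it, rest the bracket's base lightly on top of the travel pin, which may be clamped anywhere along its track, with the slot still short of the pin, and slide it in this contact towards the drawer until the slot drops over the pin and the base lies flat on the counter. Feel for it gently: never press the bracket on the pin or the drawer with more than 30 N. Let go of it at the end and leave everything else on the counter where it is.

Things in the scene. Friction and masses are not known exactly. Their poses are not given: they have to be found in the camera images.
- unit: low grey drawer unit fixed to the counter, 180 deep (x) x 220 wide (y) x 88 mm high. Origin: centre of its underside; its x axis points from the drawer front into the unit (away from the robot), z up. The front face of the closed drawer lies at x = -95 mm in this frame.
- drawer (a joint): how far the drawer is pulled out towards the unit's -x (m): 0 shut (hard stop), starts 0.030 to 0.048. It slides with about 2 N of friction and stays where it is left; no catch to press (the round button on its front is only for show).
- drawer_face (a point): centre of the drawer's white flat front face (204 wide x 70 mm high, from 8 to 78 mm above the counter), moves with the drawer; this point is 45 mm above the counter. Axes as unit.
- track_middle (a point): middle of the flat dark track on the counter in front of the drawer, at counter height, at x = -167 mm, y = 0 in the frame of unit; axes as unit. A round steel pin, 8 mm thick and 16 mm high with a domed top, stands clamped on the track's centre line, anywhere from 14 mm nearer the drawer to 14 mm farther from it than this point; where exactly is not measured. It does not move.
- bracket: loose aluminium stop bracket, about 0.15 to 0.31 kg, lying flat on the counter. Base plate 120 (x) x 70 (y) x 6 mm; origin at the centre of its underside, z up. At x = +52 to +60 mm a metal lip, 70 mm wide, stands up to 42 mm; at x = -35 mm a black plastic grip wall stands across it, 12 mm thick (x), 50 mm wide (y), top 51 mm above the underside. Seated, +x points to the drawer, as the unit's +x does.
- slot (a point): centre, at the underside, of the slot through the bracket's base plate: 12 mm along the bracket's x, 26 mm along its y (at bracket x = +5 mm). Axes as bracket. Seated, the pin comes up through it and stands 10 mm proud of the plate.
- grip (a point): point to take the grip wall by, with the fingers closing along the bracket's x: bracket x = -35, z = 36 mm, 15 mm under the wall's top.
- lip (a point): outer face of the lip, at bracket x = +60, z = 24 mm.
- vase: slim white ceramic vase, loose, 185 mm high, up to 68 mm thick; origin at the centre of its foot. Leave alone.
- shaker: glass salt shaker with a steel cap, loose, 42 mm thick, 76 mm high; origin at the centre of its foot. Leave alone.
- mug_tree: black plastic mug tree, loose, round foot 150 mm across, 274 mm high; origin at the centre of its foot. Leave alone.
- ladle: steel soup ladle, loose, lying with its 84 mm bowl at the origin (underside) and its handle reaching 250 mm along its -x. Leave alone.
- mug: blue ceramic mug, loose, 80 mm thick, 88 mm high, handle at +y; origin at the centre of its foot. Leave alone.
- bowl: white bowl, loose, 130 mm across, 50 mm high; origin at the centre of its foot. Leave alone.
Things that resemble listed ones, but are neither listed nor needed, are in the scene too. What is shaped like the bracket but red is not meant.

How it is judged:
On the way, in this order (a step that is already met when the one before it is completed fails the run):
1. the drawer is pushed shut (value of joint drawer below 0.005 m), for 0.2 s.
2. the bracket is rested on top of the pin (touching it, base raised) (contact force between bracket and unit above 0.3 N and height (world z) of bracket above 0.01 m and y of slot in the frame of unit between -0.03 and 0.03 m and x of slot in the frame of unit above -0.23 m and x of lip in the frame of unit below -0.097 m), for 0.2 s.
3. the bracket has dropped over the pin and lies flat on the counter (height (world z) of bracket below 0.003 m and angle between bracket's own z axis and vertical below 0.04 rad and x of slot in the frame of unit between -0.186 and -0.148 m and y of slot in the frame of unit between -0.013 and 0.013 m), for 0.2 s.
At the end, for the whole second after the job is handed in: Drawer shut within 6 mm; bracket released, at rest, flat on the counter (3 mm, 0.04 rad) with the pin in its slot (slot centre within 19 mm of the track's middle along the unit's x, 13 mm across), lip under 40 mm from the shut drawer's front, square to the unit within 0.2 rad (all of step 3 and value of joint drawer below 0.006 m and x of lip in the frame of unit above -0.135 m and angle between the x axis of bracket and the x axis of unit, either way round below 0.2 rad and linear speed of bracket below 0.01 m/s); the robot touches nothing.
It fails at once if the bracket is pressed on the pin, the drawer or the unit with more than 30 N (contact force between bracket and unit above 30 N).
It fails at once if a bystander (vase, shaker, mug tree, ladle, mug, bowl) is moved more than 30 mm (distance of any of vase, shaker, mug_tree, ladle, mug, bowl from where it was at the start of the episode above 0.03 m).
It also fails if it takes over 72 s, if anything falls off the work surface, if the arm or the gripper's body presses on something with over 40 N, if the wrist force passes 120 N, or if a joint passes its speed limit or range.

## Working session

There is one attempt and no reset: what is moved stays moved. The work goes in short steps, Python scripts to look and compute and a tool call to move; the robot and the scene stay as the last step left them, time stands still between calls to the robot, and variables do not carry over. Pictures are saved under pics/ and viewed, about 8 in all and at most 12, crops included, and the job is handed in when it is done.

Besides the shell and the picture viewer there is one more tool, called after ">>>" as name([rows], argument=value, ...), one row to a line, values as JSON. move_arm: Moves the arm, as the interface text tells. Shifts and turns lie within -1 to 1; 1 stands for 25 cm of shift or 90 degrees of turn. Its arguments: {"type":"object","properties":{"increments":{"type":"array","items":{"type":"array","items":{"type":"array","items":{"type":"number","minimum":-1,"maximum":1}}}},"gripper":{"type":"number"},"squeeze":{"type":"number"}},"required":["increments"]}

```bash
ls; mkdir -p pics
cat > h.py <<'E'
import numpy as np,cv2
from scipy.spatial.transform import Rotation as R
from station import ctrl
def cloud(im,T=None):
    K=im["K"];h,w=im["depth"].shape
    u,v=np.meshgrid(np.arange(w),np.arange(h))
    p=cv2.undistortPoints(np.stack([u,v],-1).reshape(-1,1,2).astype(np.float64),K,np.array([im["k1"],0,0,0,0.]),
      ).reshape(h,w,2)
    d=im["depth"]
    P=np.stack([p[...,0]*d,-p[...,1]*d,-d,np.ones_like(d)],-1)
    if T is None:T=im["extrinsics"]
    P=(P@np.asarray(T).T)[...,:3]
    P[d==0]=np.nan
    return P
def toolT():
    o=ctrl.get_obs();T=np.eye(4);T[:3,:3]=R.from_rotvec(o["tool_rot"]).as_matrix();T[:3,3]=o["tool_pos"];return T
def save(n,px): cv2.imwrite(f"pics/{n}.png",cv2.cvtColor(px,cv2.COLOR_RGB2BGR))
E
python3 - <<'E'
from h import *
o=ctrl.get_obs();print(o);print(toolT().round(3))
out=[]
for c in ("top","side"):
    im=ctrl.get_image(c);out.append(im["pixels"]);P=cloud(im);np.save(c+".npy",P)
    for n in ("unit","drawer_face","bracket","grip","lip","vase","shaker","mug_tree","ladle","mug","bowl"):
        for r in ctrl.trace(c,n)[:3]:
            m=r["region"];Q=P[m];print(c,n,round(r["score"],2),np.round(r["pixel"]),m.sum(),np.nanmedian(Q,0).round(3), np.nanpercentile(Q,2,axis=0).round(3),np.nanpercentile(Q,98,axis=0).round(3))
    save(c,im["pixels"])
E
```

```text
pics
{'t': 0.0, 'q': array([-1.31196764e+00,  5.33689540e-02,  1.61428270e+00, -2.75902792e-05,
        1.47602889e+00, -1.18988762e-01]), 'dq': array([-5.89767809e-05,  8.18292264e-04,  4.86737274e-04, -2.83884953e-04,
        5.45442896e-04,  1.34880544e-03]), 'effort': array([ 1.53583380e-03, -3.93687057e+01, -3.70173633e+01,  3.48802007e-05,
        7.18845418e-03, -8.95873029e-06]), 'tool_pos': array([ 0.23040386, -0.58033761,  0.24406226]), 'tool_rot': array([ 0.92787025,  1.36621373, -0.92564486]), 'contact_force': array([-0.08587567,  0.37262189, -0.21388785]), 'wrist_torque': array([0.04813929, 0.01592661, 0.04549651]), 'opening': 0.08528724777568024}
[[-0.001  0.929  0.369  0.23 ]
 [ 0.002  0.369 -0.929 -0.58 ]
 [-1.     0.    -0.002  0.244]
 [ 0.     0.     0.     1.   ]]
top unit 0.78 [158. 383.] 7707 [ 0.666 -0.165  0.087] [ 0.548 -0.268  0.006] [ 0.779 -0.053  0.092]
top drawer_face 0.97 [193. 389.] 1518 [ 0.583 -0.183  0.018] [ 0.548 -0.271  0.01 ] [ 0.618 -0.083  0.081]
top bracket 0.96 [248. 228.] 1277 [0.446 0.242 0.007] [ 0.386  0.197 -0.001] [0.506 0.287 0.052]
to
[... 2059 characters left out ...]
 [ 0.653 -0.358  0.038]
side shaker 0.61 [242. 283.] 295 [0.625 0.189 0.05 ] [0.61  0.165 0.002] [0.645 0.197 0.079]
side mug_tree 0.9 [292. 248.] 2834 [0.675 0.354 0.015] [0.611 0.242 0.001] [0.745 0.417 0.259]
side mug_tree 0.36 [316. 326.] 1732 [0.472 0.378 0.022] [0.415 0.336 0.003] [0.527 0.451 0.053]
side ladle 0.88 [126. 327.] 447 [ 0.604 -0.423  0.021] [ 0.392 -0.464  0.002] [ 0.652 -0.358  0.039]
side mug 0.71 [151. 397.] 812 [ 0.335 -0.266  0.058] [ 0.275 -0.332  0.002] [ 0.376 -0.248  0.09 ]
side bowl 0.87 [314. 325.] 1783 [0.472 0.379 0.022] [0.413 0.336 0.003] [0.527 0.452 0.053]
side bowl 0.57 [164. 294.] 4466 [ 0.664 -0.129  0.085] [ 0.544 -0.273 -0.   ] [ 0.777 -0.046  0.093]
```

View pics/top.png

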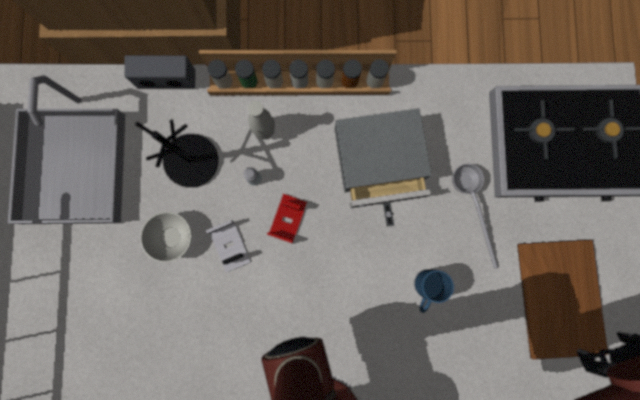

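View pics/side.png

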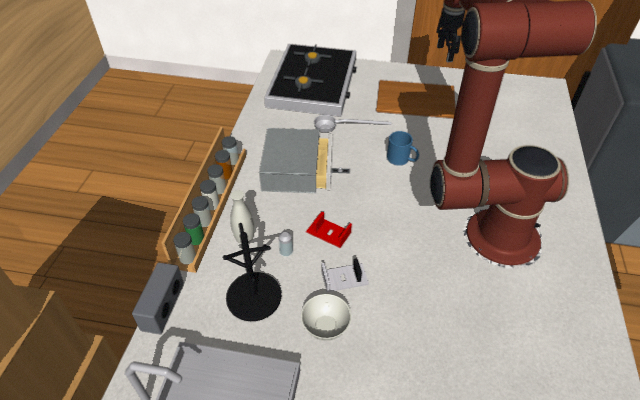

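The top view shows the grey unit at about (380,150) with its drawer open and the track at (389,214). The silver bracket is at (230,247), with its black grip at (232,260) and its lip away from the robot. The red look-alike is at (288,218). Next I'll fit the poses.

```bash
cat > fit.py <<'E'
from h import *
for c in ("top","side"):
    im=ctrl.get_image(c);P=cloud(im)
    m=(P[...,2]>0.083)&(P[...,2]<0.1)&(P[...,0]>.5)&(P[...,0]<.85)&(P[...,1]>-.32)&(P[...,1]<0)
    Q=P[m];r=cv2.minAreaRect(Q[:,:2].astype(np.float32)*1000);print(c,"unittop",r,np.median(Q[:,2]))
    m=(P[...,2]>0.06)&(P[...,2]<0.082)&(P[...,0]>.5)&(P[...,0]<.62)&(P[...,1]>-.3)&(P[...,1]<-.04)
    Q=P[m];r=cv2.minAreaRect(Q[:,:2].astype(np.float32)*1000);print(c,"drawer hi",r)
    b=[r for r in ctrl.trace(c,"bracket") if np.nanmedian(P[r["region"]],0)[1]>.17]
    if b:
        Q=P[b[0]["region"]];Q=Q[np.isfinite(Q[:,0])]
        g=Q[Q[:,2]>.047];l=Q[(Q[:,2]>.03)&(Q[:,0]>Q[:,0].mean()+.02)]; base=Q[(Q[:,2]>.003)&(Q[:,2]<.012)]
        print(c,"grip",g.mean(0).round(4),g.min(0).round(3),g.max(0).round(3),len(g),"lip",l.mean(0).round(4),len(l))
        for n,X in (("g",g),("l",l),("base",base),("all",Q)):
            if len(X)>3: print(n,cv2.minAreaRect(X[:,:2].astype(np.float32)*1000))
    t=P[...,2]
    px=im["pixels"].astype(int).sum(2)
    m=(px<200)&(P[...,0]>.4)&(P[...,0]<.56)&(P[...,1]>-.24)&(P[...,1]<-.14)&(t<.03)
    Q=P[m];
    if len(Q)>5: print(c,"track",len(Q),cv2.minAreaRect(Q[:,:2].astype(np.float32)*1000),np.percentile(Q[:,2],[5,50,95,99]))
E
python3 fit.py
```

```text
top unittop ((693.2726440429688, -162.97998046875), (180.64198303222656, 220.62567138671875), 7.939744472503662) 0.08781791952833817
top drawer hi ((582.256591796875, -172.36895751953125), (73.57258605957031, 218.5834503173828), 0.4498453736305237)
top grip [0.4137 0.2277 0.0507] [0.4   0.204 0.047] [0.428 0.251 0.054] 89 lip [0.4969 0.2626 0.041 ] 94
g ((413.3932189941406, 228.3653564453125), (12.103126525878906, 49.65422058105469), 23.059326171875)
l ((497.36505126953125, 263.1123962402344), (8.610566139221191, 68.9857177734375), 23.247894287109375)
base ((442.2291564941406, 240.58502197265625), (112.28728485107422, 70.85448455810547), 22.801830291748047)
all ((445.9468994140625, 241.7474365234375), (120.011474609375, 71.6208724975586), 23.42829132080078)
top track 78 ((530.2015380859375, -186.69349670410156), (58.897056579589844, 15.038692474365234), 9.973464965820312) [-0.00273604  0.00055107  0.00488839  0.0250352 ]
side unittop ((668.3978271484375, -166.51661682128906), (225.0548095703125, 226.14816284179688), 8.074087142944336) 0.08816489785998627
side drawer hi ((579.7650756835938, -171.61231994628906), (222.363525390625, 75.41565704345703), 88.84651947021484)
side grip [0.4119 0.23   0.0509] [0.398 0.207 0.047] [0.493 0.273 0.056] 66 lip [0.4937 0.2673 0.0406] 72
g ((450.159912109375, 238.88922119140625), (99.15613555908203, 46.70537185668945), 13.629539489746094)
l ((494.6981201171875, 263.4684143066406), (8.940415382385254, 68.53169250488281), 22.26691436767578)
base ((443.5591735839844, 239.49928283691406), (121.00563049316406, 73.33634185791016), 22.631288528442383)
all ((442.40203857421875, 240.07354736328125), (123.9329833984375, 75.5810546875), 22.845420837402344)
side track 25 ((524.6189575195312, -189.96615600585938), (47.952945709228516, 13.182084083557129), 9.180155754089355) [-0.00298406  0.00086196  0.00406722  0.00433498]
```

>>> move_arm([
  [[0, 0, 0, 0.077], [0, 0, 0, 0.076], [0, 0.084, -0.087, 0], [0, 0.084, -0.087, 0], [0, 0.084, -0.087, 0], [0, 0.084, -0.087, 0], [0, 0.084, -0.087, 0], [0, 0.084, -0.087, 0], [0, 0.084, -0.087, 0], [0, 0.084, -0.087, 0], [0, 0.084, -0.087, 0], [0, 0.084, -0.087, 0], [0, 0.084, -0.087, 0], [0, 0.084, -0.087, 0], [0, 0.084, -0.087, 0], [0, 0.084, -0.087, 0], [0, 0.084, -0.087, 0], [0, 0.084, -0.087, 0]],
], gripper=1, squeeze=40)

```text
t: 2.9
tool_pos: [0.5164, -0.1888, 0.2455]
tool_rot: [1.107, 1.271, -1.107]
contact_force: [-0.1, -0.8, 0.9]
opening: 0.0001
```

```bash
cat > u.py <<'E'
from h import *
C=np.array([.6933,-.163]);a=np.radians(7.94);U=np.array([[np.cos(a),np.sin(a)],[-np.sin(a),np.cos(a)]])
def rep():
    o=ctrl.get_obs();T=toolT()
    print("t",round(o["t"],2),"tcp",T[:3,3].round(4),"unit xy",(U@(T[:2,3]-C)).round(4),"ty yaw",np.degrees(np.arctan2(T[1,1],T[0,1])).round(2),"tz yaw",np.degrees(np.arctan2(T[1,2],T[0,2])).round(2),"F",o["contact_force"].round(2),"op",round(o["opening"],4),"tilt",T[2].round(3),"q",o["q"].round(2))
    return T
E
python3 - <<'E'
from u import *
T=rep()
im=ctrl.get_image("wrist");P=cloud(im,T@im["tool_from_camera"]);save("w1",im["pixels"])
V=(P[...,:2]-C)@U.T
m=(V[...,0]>-.2)&(V[...,0]<-.145)&(abs(V[...,1])<.02)&(P[...,2]>.009)&(P[...,2]<.03)
print(m.sum(),np.c_[V[m],P[m][:,2]].mean(0) if m.any() else "", np.argwhere(m).mean(0) if m.any() else "")
E
```

```text
t 2.9 tcp [ 0.5164 -0.1888  0.2455] unit xy [-0.1787 -0.0011] ty yaw 7.88 tz yaw -82.12 F [-0.08 -0.78  0.9 ] op 0.0001 tilt [-1.     0.     0.     0.246] q [-0.49 -0.13  1.79  0.    1.48  0.95]
30 [-0.16743025 -0.0043537   0.01423582] [163.33333333 319.8       ]
```

View pics/w1.png

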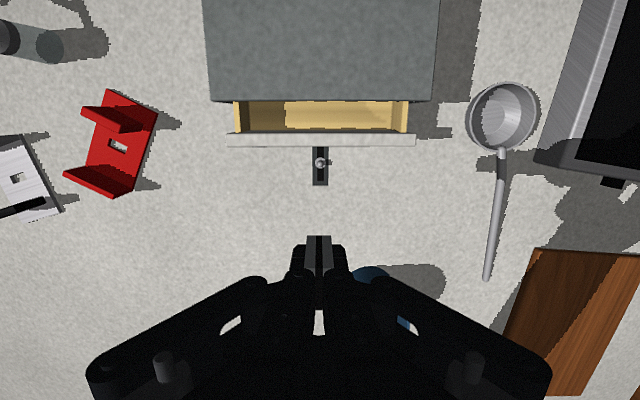

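>>> move_arm([
  [[0.1, 0, 0, 0], [0.1, 0, 0, 0], [0.1, 0, 0, 0], [0.1, 0, 0, 0], [0.1, 0, 0, 0], [0.1, 0, 0, 0], [0.1, 0, 0, 0], [0, 0, 0, 0]],
])

```text
t: 3.62
tool_pos: [0.5118, -0.1883, 0.0646]
tool_rot: [1.107, 1.282, -1.111]
contact_force: [-0.6, 0.0, -1.4]
opening: -0.0
```

The picture shows the pin at (320,163) on the track, near its middle. I'm now pushing the drawer.

>>> move_arm([
  [[0, 0.024, 0, 0], [0, 0.024, 0, 0], [0, 0.024, 0, 0], [0, 0.024, 0, 0], [0, 0.024, 0, 0], [0, 0.024, 0, 0], [0, 0.024, 0, 0], [0, 0.024, 0, 0], [0, 0.024, 0, 0], [0, 0.024, 0, 0], [0, 0.016, 0, 0], [0, 0.012, 0, 0]],
])

```text
t: 4.62
tool_pos: [0.5825, -0.1809, 0.0702]
tool_rot: [1.107, 1.271, -1.107]
contact_force: [-2.1, -0.5, 1.9]
opening: 0.0004
```

```bash
python3 -c "
from u import *
rep()"
```

```text
t 4.62 tcp [ 0.5825 -0.1809  0.0702] unit xy [-0.1122 -0.0024] ty yaw 7.88 tz yaw -82.12 F [-2.05 -0.49  1.93] op 0.0004 tilt [-1.   -0.   -0.    0.07] q [-0.42  0.18  1.78 -0.    1.18  1.01]
```

>>> move_arm([
  [[0, 0.008, 0, 0], [0, 0.008, 0, 0], [0, 0.004, 0, 0]],
])

```text
t: 4.87
tool_pos: [0.5871, -0.1802, 0.0702]
tool_rot: [1.107, 1.271, -1.107]
contact_force: [-1.9, -0.0, 1.6]
opening: 0.0005
```

```bash
python3 -c "
from u import *
rep()"
```

```text
t 4.87 tcp [ 0.5871 -0.1802  0.0702] unit xy [-0.1076 -0.0024] ty yaw 7.88 tz yaw -82.12 F [-1.89 -0.04  1.59] op 0.0005 tilt [-1.   -0.   -0.    0.07] q [-0.42  0.19  1.77  0.    1.18  1.01]
```

>>> move_arm([
  [[0, 0.006, 0, 0], [0, 0.006, 0, 0], [0, 0, 0, 0]],
])

```text
t: 5.12
tool_pos: [0.5874, -0.1802, 0.0702]
tool_rot: [1.104, 1.277, -1.112]
contact_force: [-12.2, -1.5, 7.6]
opening: 0.0001
```

```bash
python3 -c "
from u import *
rep()"
```

```text
t 5.12 tcp [ 0.5874 -0.1802  0.0702] unit xy [-0.1073 -0.0024] ty yaw 7.9 tz yaw -82.1 F [-12.16  -1.47   7.62] op 0.0001 tilt [-1.    -0.008 -0.001  0.07 ] q [-0.42  0.2   1.76 -0.    1.19  1.02]
```

Hard stop felt (12 N). I'll back off, rise and open the gripper.

>>> move_arm([
  [[0, -0.05, 0, 0], [0, -0.08, 0, 0], [-0.06, -0.08, 0, 0], [-0.12, -0.06, 0, 0], [-0.12, -0.04, 0, 0], [-0.12, 0, 0, 0], [-0.12, 0, 0, 0], [-0.12, 0, 0, 0], [-0.06, 0, 0, 0], [0, 0, 0, 0], [0, 0, 0, 0]],
], gripper=0)

```text
t: 6.03
tool_pos: [0.5138, -0.1906, 0.2512]
tool_rot: [1.108, 1.268, -1.106]
contact_force: [0.5, -0.3, -1.3]
opening: 0.0856
```

```bash
cat > meas.py <<'E'
from u import *
T=rep()
im=ctrl.get_image("wrist");P=cloud(im,T@im["tool_from_camera"]);save("w2",im["pixels"])
V=(P[...,:2]-C)@U.T
m=(V[...,0]>-.2)&(V[...,0]<-.135)&(abs(V[...,1])<.02)&(P[...,2]>.009)&(P[...,2]<.03)
print("pin",m.sum(),np.c_[V[m],P[m][:,2]].mean(0) if m.any() else "")
m=(P[...,2]>.083)&(P[...,2]<.095)&(P[...,0]>.5)
print("wrist unit top",cv2.minAreaRect(P[m][:,:2].astype(np.float32)*1000))
m=(V[...,0]>-.2)&(V[...,0]<-.135)&(abs(V[...,1])<.02)&(im["pixels"].astype(int).sum(2)<150)
print("track",m.sum(),cv2.minAreaRect(V[m].astype(np.float32)*1000))
m=(P[...,2]>.03)&(P[...,2]<.082)&(abs(V[...,1])<.11)&(V[...,0]>-.16)&(V[...,0]<-.07)
print("face x",np.percentile(V[m][:,0],[1,5,20,50]) if m.any() else "")
E
python3 meas.py
```

```text
t 6.03 tcp [ 0.5138 -0.1906  0.2512] unit xy [-0.1816 -0.0026] ty yaw 7.88 tz yaw -82.12 F [ 0.52 -0.31 -1.27] op 0.0856 tilt [-1.     0.003  0.001  0.251] q [-0.49 -0.14  1.79  0.    1.49  0.94]
pin 31 [-0.16753417 -0.00446009  0.01415138]
wrist unit top ((646.807861328125, -174.21829223632812), (89.08687591552734, 220.87391662597656), 7.902896881103516)
track 11094 ((-171.36135864257812, -1.642364501953125), (60.68025588989258, 39.982093811035156), 12.59233570098877)
face x [-0.09888424 -0.09706815 -0.09682593 -0.09515228]
```

>>> move_arm([
  [[0, 0, 0, -0.078], [0, 0, 0, -0.078], [0, 0, 0, -0.078], [0, 0, 0, -0.078], [0, 0, 0, -0.078], [0, 0, 0, -0.078], [0, 0, 0, -0.078], [0, 0, 0, -0.078], [0, 0, 0, -0.078], [0, 0, 0, -0.078], [0, 0, 0, -0.078], [0, 0, 0, -0.078], [0, 0, 0, -0.078], [0, 0, 0, -0.078], [0, 0, 0, -0.078], [0, 0, 0, 0]],
])

```text
t: 7.42
tool_pos: [0.5123, -0.1899, 0.2473]
tool_rot: [-0.317, 1.55, 0.321]
contact_force: [-0.4, -0.9, -0.3]
opening: 0.0852
```

>>> move_arm([
  [[0, 0.1, 0.017, 0], [0, 0.1, 0.017, 0], [0, 0.1, 0.017, 0], [0, 0.1, 0.017, 0], [0, 0.1, 0.017, 0], [0, 0.1, 0.017, 0], [0, 0.1, 0.017, 0], [0, 0.1, 0.017, 0], [0, 0.1, 0.017, 0], [0, 0.1, 0.017, 0], [0, 0.1, 0.017, 0], [0, 0.1, 0.017, 0], [0, 0.1, 0.017, 0], [0, 0, 0, 0], [0, 0, 0, 0]],
])

```text
t: 8.67
tool_pos: [0.4352, 0.1308, 0.2487]
tool_rot: [-0.318, 1.55, 0.318]
contact_force: [0.8, -0.3, 0.5]
opening: 0.0855
```

```bash
cat > br.py <<'E'
from u import *
T=rep()
im=ctrl.get_image("wrist");P=cloud(im,T@im["tool_from_camera"]);save("w3",im["pixels"])
W=P
for nm,lo,hi in (("grip",.046,.056),("lip",.036,.0445)):
    m=(W[...,2]>lo)&(W[...,2]<hi)&(W[...,0]>.37)&(W[...,0]<.53)&(W[...,1]>.18)&(W[...,1]<.31)
    if nm=="grip": m&=(W[...,0]<.45)
    else: m&=(W[...,0]>.465)
    Q=W[m];print(nm,m.sum(),cv2.minAreaRect(Q[:,:2].astype(np.float32)*1000),np.argwhere(m).mean(0))
g=np.array([.4135,.2275]);d=g-T[:2,3]
print("to top-cam grip: ty %.4f tz %.4f"%(d@T[:2,1],d@T[:2,2]))
E
python3 br.py
```

```text
t 8.67 tcp [0.4352 0.1308 0.2487] unit xy [-0.215   0.3266] ty yaw 113.18 tz yaw 23.18 F [ 0.76 -0.33  0.47] op 0.0855 tilt [-1.     0.001 -0.002  0.249] q [ 0.13 -0.38  1.99 -0.    1.53 -0.28]
grip 497 ((412.8232116699219, 223.40545654296875), (11.997636795043945, 48.89624786376953), 22.421897888183594) [ 93.52112676 333.83501006]
lip 523 ((496.2318115234375, 259.0158386230469), (8.629437446594238, 69.07001495361328), 22.151395797729492) [ 95.01338432 411.49713193]
to top-cam grip: ty 0.0974 tz 0.0181
```

>>> move_arm([
  [[0, 0.094, 0.016, 0.01], [0, 0.094, 0.016, 0], [0, 0.094, 0.016, 0], [0, 0.094, 0.016, 0], [0.1, 0, 0, 0], [0.1, 0, 0, 0], [0.1, 0, 0, 0], [0.1, 0, 0, 0], [0.1, 0, 0, 0], [0.1, 0, 0, 0], [0.1, 0, 0, 0], [0.08, 0, 0, 0], [0.06, 0, 0, 0], [0, 0, 0, 0], [0, 0, 0, 0]],
])

```text
t: 9.97
tool_pos: [0.4143, 0.2218, 0.0392]
tool_rot: [-0.304, 1.552, 0.303]
contact_force: [0.5, -0.5, -0.1]
opening: 0.085
```

```bash
sed -i 's/C=np.array(.*\]);a/C=np.array([.6926,-.1676]);a/' u.py; python3 -c "
from u import *
rep()
im=ctrl.get_image('side');save('s2',im['pixels'][180:340,200:440].repeat(3,0).repeat(3,1))"
```

```text
t 9.97 tcp [0.4143 0.2218 0.0392] unit xy [-0.2218  0.4241] ty yaw 112.14 tz yaw 22.14 F [ 0.5  -0.5  -0.11] op 0.085 tilt [-1.     0.    -0.003  0.039] q [ 0.33 -0.09  2.12 -0.    1.11 -0.05]
```

View pics/s2.png

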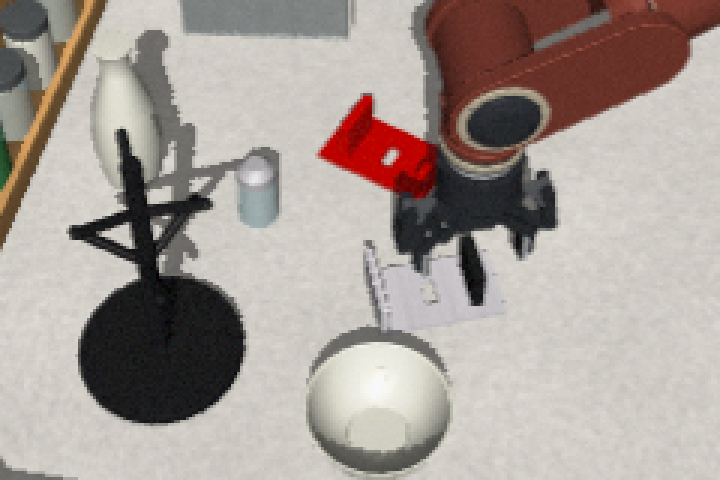

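The fingers straddle the black wall (crop about (472,270)). I'll go down 8 mm more and close.

>>> move_arm([
  [[0.02, 0, 0, 0], [0.012, 0, 0, 0], [0, 0, 0, 0]],
])

```text
t: 10.27
tool_pos: [0.4151, 0.223, 0.0325]
tool_rot: [-0.305, 1.549, 0.305]
contact_force: [0.8, -0.6, -0.0]
opening: 0.0858
```

>>> move_arm([
  [[0, 0, 0, 0], [0, 0, 0, 0], [0, 0, 0, 0], [0, 0, 0, 0], [0, 0, 0, 0], [0, 0, 0, 0], [0, 0, 0, 0], [0, 0, 0, 0], [0, 0, 0, 0], [0, 0, 0, 0], [0, 0, 0, 0], [0, 0, 0, 0]],
], gripper=1, squeeze=60)

```text
t: 11.27
tool_pos: [0.4151, 0.2231, 0.0325]
tool_rot: [-0.305, 1.549, 0.305]
contact_force: [-0.7, 0.2, 2.7]
opening: 0.0112
```

```bash
python3 -c "
from u import *
rep()"
```

```text
t 11.27 tcp [0.4151 0.2231 0.0325] unit xy [-0.2209  0.4253] ty yaw 112.28 tz yaw 22.28 F [-0.74  0.15  2.69] op 0.0112 tilt [-1.     0.     0.     0.033] q [ 0.33 -0.08  2.12  0.    1.09 -0.05]
```

>>> move_arm([
  [[-0.03, 0, 0, 0], [-0.07, 0, 0, 0], [-0.1, 0, 0, 0], [-0.1, 0, 0, 0], [-0.1, 0, 0, 0], [-0.06, 0, 0, 0], [-0.02, 0, 0, 0], [0, 0, 0, 0.053], [0, 0, 0, 0.053], [0, 0, 0, 0.053], [0, 0, 0, 0], [0, 0, 0, 0]],
])

```text
t: 12.27
tool_pos: [0.414, 0.2227, 0.151]
tool_rot: [-0.111, 1.57, 0.11]
contact_force: [0.1, 0.4, -3.1]
opening: 0.0111
```

```bash
python3 -c "
from u import *
T=rep()
d=U.T@np.array([-.228,0])+C-T[:2,3];print(d@T[:2,1]/.25,d@T[:2,2]/.25)"
```

```text
t 12.27 tcp [0.414  0.2227 0.151 ] unit xy [-0.222  0.425] ty yaw 98.08 tz yaw 8.08 F [ 0.14  0.37 -3.08] op 0.0111 tilt [-1.    -0.    -0.003  0.151] q [ 0.33 -0.25  2.06  0.    1.34  0.19]
-1.6999604960892605 -0.028145973031295974
```

>>> move_arm([
  [[0, -0.06, 0, 0], [0, -0.1, -0.002, 0], [0, -0.1, -0.002, 0], [0, -0.1, -0.002, 0], [0, -0.1, -0.002, 0], [0, -0.1, -0.002, 0], [0, -0.1, -0.002, 0], [0, -0.1, -0.002, 0], [0, -0.1, -0.002, 0], [0, -0.1, -0.002, 0], [0, -0.1, -0.002, 0], [0, -0.1, -0.002, 0], [0, -0.1, -0.002, 0], [0, -0.1, -0.002, 0], [0, -0.1, -0.002, 0], [0, -0.1, 0, 0], [0, -0.1, 0, 0], [0, -0.04, 0, 0], [0, 0, 0, 0], [0, 0, 0, 0]],
])

```text
t: 13.93
tool_pos: [0.4665, -0.1985, 0.1516]
tool_rot: [-0.108, 1.569, 0.11]
contact_force: [0.5, 0.6, -1.9]
opening: 0.0112
```

```bash
cat > chk.py <<'E'
from u import *
T=rep()
im=ctrl.get_image("wrist");save("w4",im["pixels"])
P=cloud(im,T@im["tool_from_camera"])
im=ctrl.get_image("side");P=cloud(im);save("s3",im["pixels"][100:300,220:460].repeat(3,0).repeat(3,1)[:600,:720])
im=ctrl.get_image("top");P=cloud(im)
for r in ctrl.trace("top","bracket")[:3]:
    Q=P[r["region"]];Q=Q[np.isfinite(Q[:,0])];print(r["score"],np.median(Q,0),Q.min(0),Q.max(0))
E
python3 chk.py
```

```text
t 13.93 tcp [ 0.4665 -0.1985  0.1516] unit xy [-0.2282  0.0006] ty yaw 97.97 tz yaw 7.97 F [ 0.5   0.63 -1.93] op 0.0112 tilt [-1.     0.002 -0.001  0.152] q [-0.55 -0.16  1.97  0.    1.33 -0.69]
0.87 [0.51960779 0.08746945 0.00665825] [ 0.45453584  0.03639748 -0.00314559] [0.58291291 0.13897725 0.0556838 ]
0.8 [ 0.53055106 -0.16883642  0.12510584] [ 0.44952997 -0.24462234 -0.00561504] [ 0.58623185 -0.11859008  0.41651131]
0.67 [ 0.68402212 -0.15987982  0.08738883] [ 0.55479235 -0.30556879 -0.00574683] [ 0.8261439  -0.04131306  0.13050509]
```

View pics/s3.png

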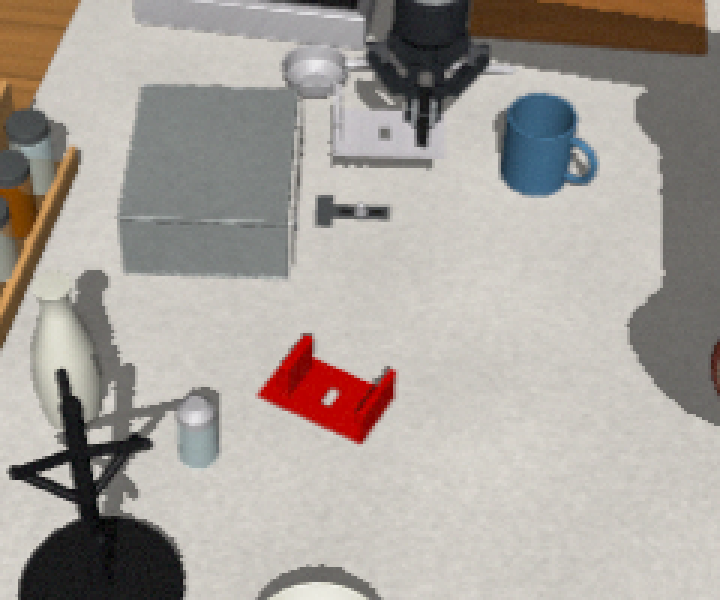

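View pics/w4.png

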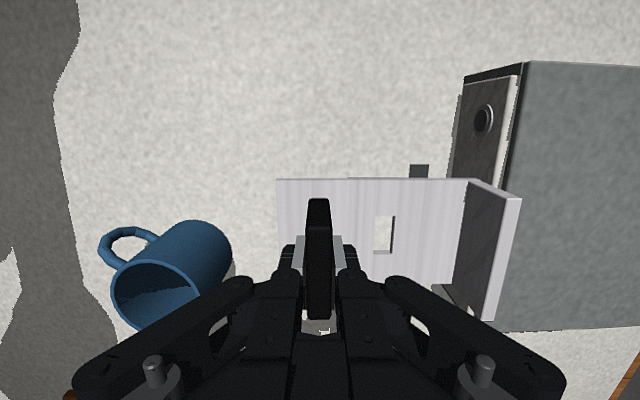

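The drawer is shut and the bracket is held level, square and above the pin. I'll lower it towards the pin.

>>> move_arm([
  [[0.04, 0, 0, 0], [0.08, 0, 0, 0], [0.08, 0, 0, 0], [0.08, 0, 0, 0], [0.06, 0, 0, 0], [0.03, 0, 0, 0], [0, 0, 0, 0], [0, 0, 0, 0], [0, 0, 0, 0]],
])

```text
t: 14.88
tool_pos: [0.4677, -0.1992, 0.061]
tool_rot: [-0.11, 1.566, 0.108]
contact_force: [0.2, -0.5, -2.4]
opening: 0.0109
```

```bash
python3 -c "
from u import *
rep()"
```

```text
t 14.88 tcp [ 0.4677 -0.1992  0.061 ] unit xy [-2.271e-01 -2.000e-04] ty yaw 97.99 tz yaw 7.99 F [ 0.18 -0.5  -2.37] op 0.0109 tilt [-1.    -0.001  0.002  0.061] q [-0.55 -0.03  2.03  0.    1.15 -0.69]
```

>>> move_arm([
  [[0.006, 0, 0, 0], [0.006, 0, 0, 0], [0.006, 0, 0, 0], [0.006, 0, 0, 0], [0.004, 0, 0, 0], [0, 0, 0, 0], [0, 0, 0, 0]],
])

```text
t: 15.47
tool_pos: [0.4668, -0.1988, 0.0527]
tool_rot: [-0.109, 1.568, 0.109]
contact_force: [-0.2, -0.0, -2.4]
opening: 0.011
```

```bash
python3 -c "
from u import *
rep()"
```

```text
t 15.47 tcp [ 0.4668 -0.1988  0.0527] unit xy [-0.228   0.0003] ty yaw 97.96 tz yaw 7.96 F [-0.19 -0.   -2.42] op 0.011 tilt [-1.     0.    -0.     0.053] q [-0.55 -0.02  2.03  0.    1.13 -0.69]
```

>>> move_arm([
  [[0.003, 0, 0, 0], [0.003, 0, 0, 0], [0.003, 0, 0, 0], [0.003, 0, 0, 0], [0, 0, 0, 0], [0, 0, 0, 0]],
])

```text
t: 15.97
tool_pos: [0.4668, -0.1988, 0.0497]
tool_rot: [-0.109, 1.568, 0.109]
contact_force: [-0.4, -1.1, -1.9]
opening: 0.0112
```

>>> move_arm([
  [[0.003, 0, 0, 0], [0.003, 0, 0, 0], [0, 0, 0, 0], [0, 0, 0, 0]],
])

```text
t: 16.3
tool_pos: [0.4669, -0.1989, 0.0484]
tool_rot: [-0.109, 1.568, 0.109]
contact_force: [0.0, 0.1, -1.9]
opening: 0.0113
```

>>> move_arm([
  [[0.003, 0, 0, 0], [0, 0, 0, 0], [0, 0, 0, 0]],
])

```text
t: 16.55
tool_pos: [0.467, -0.199, 0.048]
tool_rot: [-0.109, 1.568, 0.109]
contact_force: [-0.5, 0.9, 1.1]
opening: 0.0107
```

>>> move_arm([
  [[0.003, 0, 0, 0], [0, 0, 0, 0], [0, 0, 0, 0]],
])

```text
t: 16.8
tool_pos: [0.4671, -0.1991, 0.0476]
tool_rot: [-0.11, 1.568, 0.109]
contact_force: [-4.7, 0.8, 5.7]
opening: 0.0113
```

Contact felt with about 8 N on the pin. I'll ease it slightly and slide in this contact.

>>> move_arm([
  [[-0.001, 0, 0, 0], [0, 0, 0, 0], [0, 0, 0, 0], [0, 0, 0.003, 0], [0, 0, 0.003, 0], [0, 0, 0.003, 0], [0, 0, 0.003, 0], [0, 0, 0.003, 0], [0, 0, 0.003, 0]],
])

```text
t: 17.55
tool_pos: [0.4713, -0.1988, 0.0477]
tool_rot: [-0.11, 1.569, 0.108]
contact_force: [-5.1, -0.4, 5.6]
opening: 0.0112
```

>>> move_arm([
  [[0, 0, 0.003, 0], [0, 0, 0.003, 0], [0, 0, 0.003, 0], [0, 0, 0.003, 0]],
])

```text
t: 17.88
tool_pos: [0.4743, -0.1984, 0.0477]
tool_rot: [-0.11, 1.569, 0.108]
contact_force: [-5.5, -0.5, 5.8]
opening: 0.011
```

```bash
python3 -c "
from u import *
rep()"
```

```text
t 17.88 tcp [ 0.4743 -0.1984  0.0477] unit xy [-0.2205 -0.0004] ty yaw 97.97 tz yaw 7.97 F [-5.53 -0.46  5.77] op 0.011 tilt [-1.    -0.001 -0.001  0.048] q [-0.54  0.    2.02 -0.    1.12 -0.68]
```

>>> move_arm([
  [[0, 0, 0.003, 0], [0, 0, 0.003, 0], [0, 0, 0.003, 0], [0, 0, 0.003, 0], [0, 0, 0.003, 0], [0, 0, 0.003, 0], [0, 0, 0.003, 0], [0, 0, 0.003, 0]],
])

```text
t: 18.55
tool_pos: [0.4802, -0.1976, 0.0477]
tool_rot: [-0.11, 1.569, 0.108]
contact_force: [-5.2, -2.0, 6.2]
opening: 0.0111
```

>>> move_arm([
  [[0, 0, 0.003, 0], [0, 0, 0.003, 0], [0, 0, 0, 0]],
])

```text
t: 18.8
tool_pos: [0.4827, -0.197, 0.0473]
tool_rot: [-0.11, 1.566, 0.108]
contact_force: [2.4, -0.1, 0.2]
opening: 0.0114
```

>>> move_arm([
  [[0, 0, 0.003, 0], [0, 0, 0.003, 0], [0, 0, 0, 0]],
])

```text
t: 19.05
tool_pos: [0.4835, -0.1964, 0.0468]
tool_rot: [-0.109, 1.567, 0.109]
contact_force: [2.1, -0.5, -1.3]
opening: 0.0114
```

The force has fallen away at slot x of about -0.172, so the pin is at the slot. I'll feel downwards.

>>> move_arm([
  [[0.003, 0, 0, 0], [0.003, 0, 0, 0], [0, 0, 0, 0], [0, 0, 0, 0]],
])

```text
t: 19.38
tool_pos: [0.4839, -0.1966, 0.0458]
tool_rot: [-0.109, 1.566, 0.109]
contact_force: [3.4, 0.9, -0.0]
opening: 0.0115
```

```bash
python3 -c "
from u import *
rep()"
```

```text
t 19.38 tcp [ 0.4839 -0.1966  0.0458] unit xy [-2.107e-01  1.000e-04] ty yaw 97.96 tz yaw 7.96 F [ 3.45  0.88 -0.  ] op 0.0115 tilt [-1.    -0.     0.002  0.046] q [-0.53  0.02  2.    0.    1.12 -0.67]
```

>>> move_arm([
  [[0, 0, 0.003, 0], [0, 0, 0.003, 0], [0, 0, 0, 0], [0, 0, 0, 0]],
])

```text
t: 19.72
tool_pos: [0.4847, -0.1963, 0.0453]
tool_rot: [-0.109, 1.568, 0.109]
contact_force: [4.0, 0.7, -1.4]
opening: 0.0111
```

>>> move_arm([
  [[0.003, 0, 0, 0], [0.003, 0, 0, 0], [0.003, 0, 0, 0], [0, 0, 0, 0], [0, 0, 0, 0]],
])

```text
t: 20.13
tool_pos: [0.4852, -0.1964, 0.0431]
tool_rot: [-0.109, 1.566, 0.109]
contact_force: [6.1, 1.8, -3.0]
opening: 0.011
```

>>> move_arm([
  [[0, 0, 0.004, 0], [0, 0, 0.004, 0], [0, 0, 0, 0], [0, 0, 0, 0]],
])

```text
t: 20.47
tool_pos: [0.4857, -0.1957, 0.0424]
tool_rot: [-0.109, 1.57, 0.11]
contact_force: [0.6, 0.6, -2.4]
opening: 0.0115
```

>>> move_arm([
  [[0.004, 0, 0, 0], [0.004, 0, 0, 0], [0.004, 0, 0, 0], [0, 0, 0, 0], [0, 0, 0, 0]],
])

```text
t: 20.88
tool_pos: [0.4862, -0.1959, 0.0399]
tool_rot: [-0.109, 1.569, 0.11]
contact_force: [2.0, -1.2, -3.1]
opening: 0.0112
```

Now it's free in the slot. I'll continue down; contact is expected at TCP z of about 0.0325.

>>> move_arm([
  [[0, 0, 0.003, 0], [0.004, 0, 0, 0], [0.004, 0, 0, 0], [0.004, 0, 0, 0], [0.004, 0, 0, 0], [0, 0, 0, 0], [0, 0, 0, 0]],
])

```text
t: 21.47
tool_pos: [0.4873, -0.196, 0.0362]
tool_rot: [-0.109, 1.568, 0.109]
contact_force: [0.8, 0.8, -3.3]
opening: 0.0113
```

>>> move_arm([
  [[0.004, 0, 0, 0], [0.004, 0, 0, 0], [0.003, 0, 0, 0], [0, 0, 0, 0], [0, 0, 0, 0]],
])

```text
t: 21.88
tool_pos: [0.4874, -0.196, 0.0335]
tool_rot: [-0.109, 1.568, 0.109]
contact_force: [-0.5, 0.3, -2.2]
opening: 0.0111
```

```bash
python3 -c "
from u import *
rep()"
```

```text
t 21.88 tcp [ 0.4874 -0.196   0.0335] unit xy [-2.072e-01  2.000e-04] ty yaw 97.96 tz yaw 7.96 F [-0.47  0.32 -2.2 ] op 0.0111 tilt [-1.     0.    -0.     0.033] q [-0.52  0.05  2.    0.    1.09 -0.66]
```

>>> move_arm([
  [[0.003, 0, 0, 0], [0.002, 0, 0, 0], [0, 0, 0, 0], [0, 0, 0, 0], [0, 0, 0, 0], [0, 0, 0, 0]],
])

```text
t: 22.38
tool_pos: [0.4876, -0.1961, 0.0325]
tool_rot: [-0.109, 1.568, 0.109]
contact_force: [-1.1, 0.6, -0.6]
opening: 0.0113
```

>>> move_arm([
  [[0, 0, 0, 0], [0, 0, 0, 0], [0, 0, 0, 0], [0, 0, 0, 0], [0, 0, 0, 0], [0, 0, 0, 0]],
], gripper=0.55)

```text
t: 22.88
tool_pos: [0.4875, -0.196, 0.0324]
tool_rot: [-0.109, 1.568, 0.109]
contact_force: [0.9, -0.2, 0.1]
opening: 0.0385
```

```bash
python3 -c "
from u import *
rep()"
```

```text
t 22.88 tcp [ 0.4875 -0.196   0.0324] unit xy [-2.071e-01  2.000e-04] ty yaw 97.97 tz yaw 7.97 F [ 0.95 -0.22  0.13] op 0.0385 tilt [-1.    -0.     0.     0.032] q [-0.52  0.05  2.    0.    1.09 -0.66]
```

>>> move_arm([
  [[-0.02, 0, 0, 0], [-0.04, 0, 0, 0], [-0.08, 0, 0, 0], [-0.1, 0, 0, 0], [-0.1, 0, 0, 0], [-0.1, -0.04, 0, 0], [-0.1, -0.08, 0, 0], [-0.1, -0.1, 0, 0], [-0.04, -0.1, 0, 0], [0, -0.08, 0, 0], [0, 0, 0, 0], [0, 0, 0, 0]],
])

```text
t: 23.88
tool_pos: [0.5013, -0.2957, 0.2033]
tool_rot: [-0.108, 1.567, 0.108]
contact_force: [-0.6, -0.3, 0.7]
opening: 0.0385
```

Run:
```python
from u import *
T=rep();im=ctrl.get_image("wrist");save("w5",im["pixels"]);P=cloud(im,T@im["tool_from_camera"])
V=np.concatenate([(P[...,:2]-C)@U.T,P[...,2:]],-1);near=(abs(V[...,1])<.05)&(V[...,0]>-.27)&(V[...,0]<-.1)
for nm,lo,hi,x0,x1 in (("grip",.046,.056,-.24,-.18),("lip",.036,.0445,-.13,-.1),("base",.003,.009,-.24,-.11)):
    m=near&(V[...,2]>lo)&(V[...,2]<hi)&(V[...,0]>x0)&(V[...,0]<x1);print(nm,m.sum(),cv2.minAreaRect(V[m][:,:2].astype(np.float32)*1000),V[m][:,2].mean())
```

```text
t 23.88 tcp [ 0.5013 -0.2957  0.2033] unit xy [-0.2072 -0.1005] ty yaw 97.88 tz yaw 7.88 F [-0.6  -0.32  0.67] op 0.0385 tilt [-1.    -0.     0.001  0.203] q [-0.66 -0.02  1.76  0.    1.4  -0.8 ]
grip 686 ((-207.85519409179688, 1.5984878540039062), (11.411615371704102, 49.376708984375), 0.2523808777332306) 0.0507664783229066
lip 707 ((-116.6540298461914, 2.0966873168945312), (9.069448471069336, 69.13876342773438), 0.11147664487361908) 0.04130066867994874
base 5943 ((-176.32647705078125, 1.7296600341796875), (113.26387786865234, 70.36469268798828), 0.12946271896362305) 0.0059120543374080545
```

View pics/w5.png

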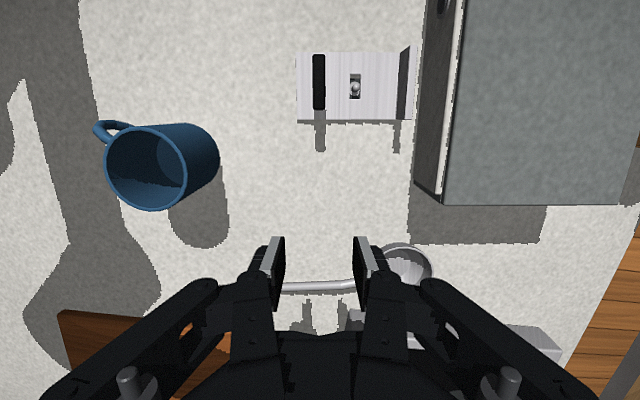

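The pin stands in the slot at (355,86). The bracket is flat and square, with its lip outer face at unit x of about -0.113, and the drawer is flush. I'm handing in.

```bash
python3 -c "
from station import ctrl
print(ctrl.finish_job())"
```

```text
the job is handed in; nothing more can be done
None
```

The drawer is shut and the bracket is seated flat over the pin and released. I handed the job in at about 24 s of the 72 s allowed.

- **Drawer:** I pushed it to its hard stop, feeling about 12 N, and it still looked flush in the last picture.
- **Contact on the pin:** I gripped the silver bracket by its grip wall and rested it on the pin with about 8 N. I slid it towards the drawer until the force fell away, at slot x of about -0.172 m in the unit frame, then lowered it onto the counter. All force readings during the contact stayed under 10 N.
- **Last wrist view:**
  - The pin is in the slot.
  - The top of the base plate is at 5.9 mm, so it lies flat.
  - The bracket is square to the unit within 0.3°.
  - The slot centre is at about x -0.168 m, y +0.002 m.
  - The lip's outer face is at about x -0.113 m.
- **Robot and bystanders:** The arm is clear of everything, and I saw no contact with any bystander. I did not re-measure the positions of the bystanders at the end.
- **Disagreement:** The top camera placed both the unit and the bracket about 4.5 mm further in world y than the wrist camera did. I went by the wrist camera, and the fit bore that out.

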